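# Square a workpiece into the corner fence

### The job

Push the dark wood workpiece gently across the bench, with your fingertips or the outside of the fingers, into the inner corner of the L-shaped fence, so that its long side lies flush against the long pale rail and its end butts against the short stop. Do not grip or lift it, and leave the other things on the bench where they are.

Things in the scene. Friction and masses are not known exactly. Their poses are not given: they have to be found in the camera images.
- fence: L-shaped wood fence fixed to the bench, 28 mm high (black knob on the stop: 47). Origin: inner corner at bench level. Long pale rail: face is the plane x = 0, body x 0 to 32, y -290 to 35 mm. Short darker stop: face is the plane y = 0, body y 0 to 35, x -126 to 0 mm. The workpiece belongs at negative x and y. +x points away from the robot and somewhat left, +y left and somewhat back to it.
- workpiece: dark brown loose wood bar, 45 x 160 x 20 mm, flat on the bench, about 0.1 kg. Origin: centre of its underside; y along its length, x across, z up. Starts on the robot's side of the rail, askew and short of the stop. Home: centre at x = -22.5, y = -80 mm of the fence, length parallel to the rail.
- sander (a point): the bench point under the middle of a dark palm sander that stands fast to the right of the work, about 100 x 184 x 140 mm high; it does not move: steer clear of it.
- plane: bystander: loose block plane, grey metal with a yellow-brown cap, 45 x 150 x 52 mm, to the right of the sander; origin at the centre of its underside, y along its length. Leave alone.
- light_block: bystander: loose pale wood block 50 x 110 x 35 mm, near the front edge, before the sander; origin at the centre of its underside, y along its length. Leave alone.
- chisel: bystander: loose chisel with a yellow handle, 29 x 262 x 29 mm, lying near the front edge at the left; origin at the centre of its underside, y along its length. Leave alone.
- tape_roll: bystander: loose roll of masking tape, 101 mm across, 24 mm high, lying flat near the front edge at the right; origin at the centre of its underside. Leave alone.

How it is judged:
By the outcome, as a careful person would: the job done as asked, in the order asked, and still so for the second after the job is handed in, with the robot touching nothing.
It also fails if it takes over 38 s, if anything falls off the work surface, if the arm or the gripper's body presses on something with over 40 N, if the wrist force passes 120 N, or if a joint passes its speed limit or range.

### The arm

A 7-joint arm with a two-finger parallel gripper is mounted at the origin on a cart in front of the work surface, level with it; the furniture and walls round the work are solid. World frame = base frame: x ahead of the robot, y to its left, z up, the work surface at z = 0. Lengths are in m, angles in rad, forces in N, time in s.
With the tool pointing down it reaches from about 0.425 to 0.925 m from the base axis. Payload 6.8 kg.
Tool frame: the origin (TCP) lies between the finger pads; the fingertips stand r.tip_extent ahead of it and the grasp point (between the pads) lies 5 mm behind it (r.tip_extent is the distance from the TCP to the fingertips, in m); y points along the fingers, x is the direction in which the jaws open and shut, and the axes are right-handed (so a half turn about y gives the same grasp; the last joint's range is limited). The gripper opens to 85 mm and grips with 20 to 120 N. Pads are 22 mm wide; open, the fingers measure 114 mm over their backs; the gripper's body (76 mm by 85 mm) begins 54 mm behind the grasp point. The pads swing forward as they close: fully open they stand 13 mm farther back than shut.
Start: joints at [1.214, 0.477, 0.022, 1.555, -0.011, 1.109, -0.083], TCP at [0.166, -0.654, 0.245] pointing down, gripper open.
Joint ranges: [-2.96, 2.96], [-0.34, 2.1], [-1.41, 1.46], [0.24, 2.44], [-1.37, 4.51], [0.17, 1.92], [-2.96, 2.96]. Speed limits (rad/s): [2.39, 2.39, 3.14, 3.14, 3.14, 3.14, 3.14].

### API

Orientations are given as a rotation vector (axis times angle).
In Python, from bench import r gives the robot as it stands.
- The arm moves only by the tool send_rows, never from a script. Its argument "plan" is a list of rows, each a list of 5 numbers: the shift along the tool's x, y, z in cm, then the turn about the tool's y in degrees, then the opening, from 0 (shut) to 1 (fully open). In form: [[dx, dy, dz, spin, grip], ...]. A call has 1 to 12 rows; each row shifts and turns the commanded pose from where the row before left it, along the tool's axes as they then stand; what a row does not reach is not made up. A row lasts 1/8 s, in which the tool goes at most 62.5 mm and 10.7 degrees, less where a joint would pass 70% of its speed; a pose out of reach is approached as far as the arm can. A call is refused whole if a number of a shift passes 6.25 or a number of a turn 10.7, either way. A call with a gripper value outside its range is refused whole. The fingers move at their own pace and stop on an object; "force" is the grip in N (left out, the last holds). Time passes only in rows, so rows that do not move let the fingers close. It gives the time, the measured TCP pose, the force and the opening at its end, in the units of the state.
- r.get_obs(): the state, without advancing time (a new reading comes with each control period).
- r.grab_frame(name): name is "scene" or "top"; returns a dict with "image" (480x640x3 uint8, red, green, blue), "camera_matrix" (3x3 intrinsics, pixels), "cam_to_world" (4x4, takes a point from camera to world coordinates). Camera axes: x right, y down, z forward; pixel columns grow to the right and rows downward; lengths in m; the calibration is good to about 2 mm. A picture is of the moment at which its call begins. There is no depth.
- r.hand_in(): hands the job in, once; it reports no verdict.
Trained networks look in the newest picture that a camera, given by its name, has taken for a name from the list of things; names that differ only in an ending like _2 or _b are one class to them, and where a whole thing is asked for, a point or a joint stands for the part that bears it (a point fixed in the world has none). Each returns a list of dicts, best first, with "p" (0 to 1); they miss things now and then, are a little off and sometimes report something else, mostly with a low value. They report only what shows in the picture. A call takes as long as a camera call.
- r.recognise(camera, target): "rect" ([left, top, right, bottom] in pixels, round what is visible of it).
The state is a dict: "clock": time; "joints": joint angles; "qvel": joint speeds; "tau": joint torques, N m; "tcp_pos": TCP position; "orientation": TCP orientation; "contact_force": force on the tool from outside, world axes, zero at the start; "moment": the same for the moment, N m; "grip_width": finger opening in m.
Only numpy, scipy, OpenCV 4.12 (cv2) and the standard library are available. Lean on these libraries where they do the work, as an engineer would, in place of code of your own. Each camera call takes 0.05 s, during which the arm holds its last target.

## Working session

There is one attempt and no reset: what is moved stays moved. The work goes in short steps, Python scripts to look and compute and a tool call to move; the robot and the scene stay as the last step left them, time stands still between calls to the robot, and variables do not carry over. Pictures are saved under pics/ and viewed, and the job is handed in when it is done.

Besides the shell and the picture viewer there is one more tool, called as name(argument=value, ...) on one line, values as JSON. send_rows: Moves the arm, as the interface text tells. Its arguments: {"type":"object","properties":{"plan":{"type":"array","items":{"type":"array","items":{"type":"number"}}},"force":{"type":"number"}},"required":["plan"]}

```bash
ls; mkdir -p pics
python3 - <<'E'
from bench import r
import cv2,numpy as np
o=r.get_obs();print(o, r.tip_extent)
for n in("scene","top"):
    f=r.grab_frame(n);cv2.imwrite(f"pics/{n}0.png",f["image"][:,:,::-1]);print(n,f["camera_matrix"].tolist(),np.round(f["cam_to_world"],4).tolist())
    for t in("fence","workpiece","sander","plane","light_block","chisel","tape_roll"):
        print(t,[(d["rect"],round(d["p"],2)) for d in r.recognise(n,t)[:2]])
E
```

```text
pics
{'clock': 0.0, 'joints': array([ 1.2138698 ,  0.47780759,  0.02231475,  1.55644031, -0.01149395,
        1.1092902 , -0.08309801]), 'qvel': array([ 0.00079741,  0.00037191, -0.00080979,  0.00051243,  0.00020902,
        0.00066161, -0.00036011]), 'tau': array([ 4.17069832e-04, -5.96444929e+01,  1.60814691e+00, -2.81193513e+01,
        1.24909295e-02,  9.39056132e-03,  1.16938885e-06]), 'tcp_pos': array([ 0.16609364, -0.65366888,  0.24432489]), 'orientation': array([-1.31566127,  1.02503289, -1.02251376]), 'contact_force': array([-0.42570707,  0.20384788,  0.56484295]), 'moment': array([-0.00592182, -0.00424929, -0.04688899]), 'grip_width': 0.08573586287428882} 0.014
scene [[578.2713178966652, 0.0, 321.69528843722355], [0.0, 578.2713178966652, 244.54955643892163], [0.0, 0.0, 1.0]] [[-0.5655, -0.569, 0.597, -0.5296], [-0.8247, 0.3793, -0.4195, 0.7053], [0.0123, -0.7296, -0.6838, 1.1305], [0.0, 0.0, 0.0, 1.0]]
fence [([175.7, 203.0, 269.9, 294.4], 0.66)]
workpiece [([237.7, 226.4, 278.7, 270.0], 0.79)]Traceback (most recent call last):
  File "<stdin>", line 7, in <module>
ValueError: it knows: chisel, fence, light_block, plane, tape_roll, workpiece
```

Run:
```python
from bench import r
import cv2,numpy as np
for n in("scene","top"):
    f=r.grab_frame(n);cv2.imwrite(f"pics/{n}1.png",f["image"][:,:,::-1]);print(n,f["camera_matrix"].tolist(),np.round(f["cam_to_world"],4).tolist())
    for t in("fence","workpiece","plane","light_block","chisel","tape_roll"):
        print(t,[(d["rect"],round(d["p"],2)) for d in r.recognise(n,t)[:2]])
```

```text
scene [[578.2713178966652, 0.0, 321.69528843722355], [0.0, 578.2713178966652, 244.54955643892163], [0.0, 0.0, 1.0]] [[-0.5655, -0.569, 0.597, -0.5296], [-0.8247, 0.3793, -0.4195, 0.7053], [0.0123, -0.7296, -0.6838, 1.1305], [0.0, 0.0, 0.0, 1.0]]
fence [([177.5, 201.3, 269.2, 294.7], 0.7)]
workpiece [([239.2, 228.3, 275.6, 270.0], 0.92)]
plane [([387.4, 168.3, 428.1, 197.2], 0.9)]
light_block [([337.3, 228.8, 374.0, 261.7], 0.71)]
chisel [([211.8, 289.3, 303.2, 333.7], 0.64)]
tape_roll [([417.0, 197.3, 451.9, 224.1], 0.65)]
top [[531.8644385535121, 0.0, 321.77071577888404], [0.0, 531.8644385535121, 240.89230475756744], [0.0, 0.0, 1.0]] [[-0.006, -0.9955, 0.0947, 0.3138], [-0.9999, 0.0072, 0.013, 0.0113], [-0.0136, -0.0946, -0.9954, 1.4866], [0.0, 0.0, 0.0, 1.0]]
fence [([193.8, 160.3, 310.0, 245.7], 0.81), ([442.5, 245.7, 479.5, 281.3], 0.37)]
workpiece [([185.0, 276.8, 279.4, 289.2], 0.56)]
plane [([436.2, 204.3, 490.0, 225.1], 0.59)]
light_block [([335.8, 256.3, 378.2, 277.1], 0.74)]
chisel [([184.7, 276.0, 280.1, 285.9], 0.92)]
tape_roll [([441.9, 245.2, 480.1, 283.4], 0.64)]
```

View pics/scene1.png

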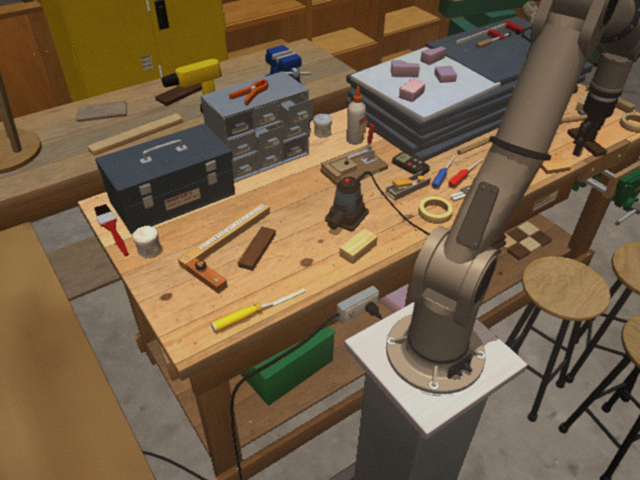

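View pics/top1.png

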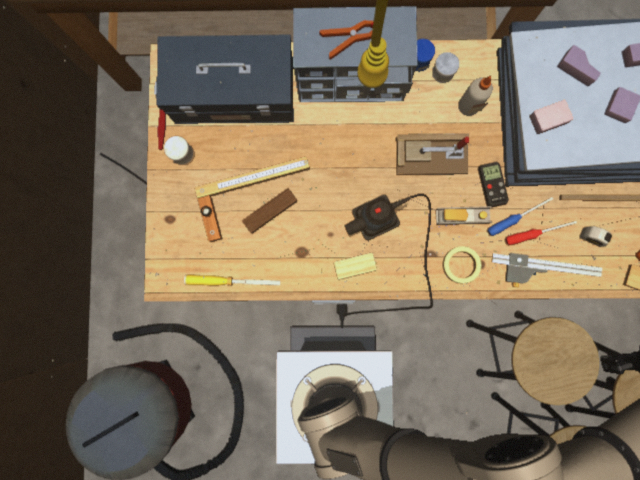

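The top view shows the fence with its stop at the left (about 208,215) and its rail running to (308,165). The bar lies askew around (270,211), with the sander at (375,217). Next I'll zoom in to get accurate edges.

```bash
cat > h.py <<'E'
import numpy as np,cv2
def px2w(f,pts,z):
    K=f["camera_matrix"];T=f["cam_to_world"];out=[]
    for u,v in pts:
        d=T[:3,:3]@np.linalg.solve(K,[u,v,1.]);c=T[:3,3];out.append((c+d*(z-c[2])/d[2])[:2])
    return np.array(out)
def w2px(f,P):
    K=f["camera_matrix"];T=np.linalg.inv(f["cam_to_world"]);p=np.c_[P,np.ones(len(P))]@T.T
    q=p[:,:3]@K.T;return q[:,:2]/q[:,2:]
E
python3 - <<'E'
from bench import r
import cv2
f=r.grab_frame("top");im=f["image"][:,:,::-1]
cv2.imwrite("pics/zt.png",cv2.resize(im[150:250,185:345],None,fx=5,fy=5,interpolation=cv2.INTER_CUBIC))
f=r.grab_frame("scene");im=f["image"][:,:,::-1]
cv2.imwrite("pics/zs.png",cv2.resize(im[195:305,170:310],None,fx=5,fy=5,interpolation=cv2.INTER_CUBIC))
E
```

```text
(no output)
```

View pics/zt.png

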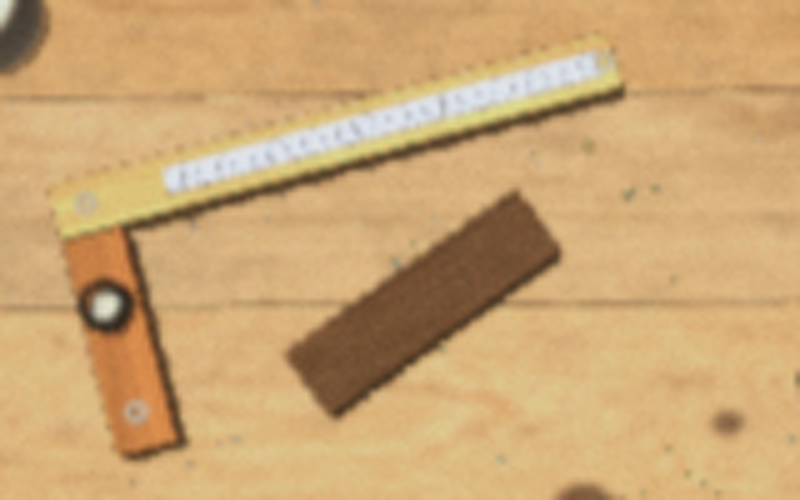

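View pics/zs.png

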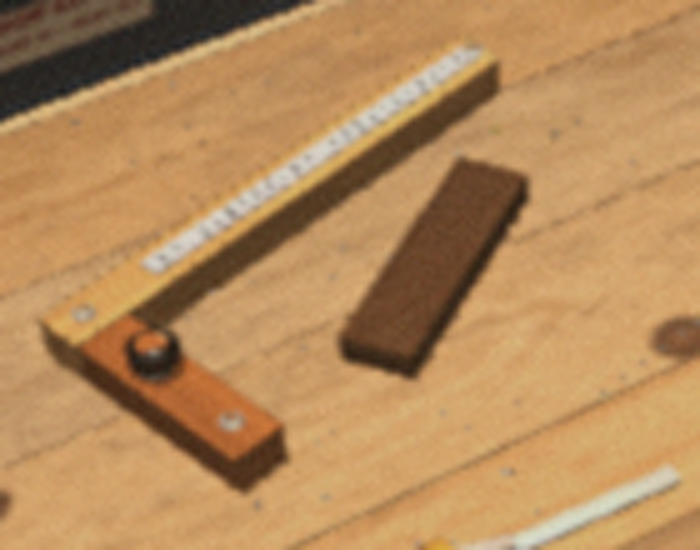

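```bash
cat > fit.py <<'E'
import numpy as np
from h import *
from scipy.optimize import least_squares
def fit(frames,obs,x0):
    # obs: list of (frame idx, px list Nx2, local Nx3)
    def W(x,L):
        c,s=np.cos(x[2]),np.sin(x[2]);L=np.array(L)/1000.
        return np.c_[x[0]+c*L[:,0]-s*L[:,1],x[1]+s*L[:,0]+c*L[:,1],L[:,2]]
    g=lambda x:np.concatenate([(w2px(frames[i],W(x,L))-p).ravel() for i,p,L in obs])
    s=least_squares(g,x0,loss='soft_l1');return s.x,g(s.x)
E
python3 - <<'E'
from bench import r
from fit import *
F=[r.grab_frame("top"),r.grab_frame("scene")]
zt=lambda P:np.array(P)/5.+[185,150]-.4
zs=lambda P:np.array(P)/5.+[170,195]-.4
FL=[(32,35,28),(32,-290,28),(0,-290,28),(0,35,28),(0,0,28),(-126,0,28),(-126,35,28)]
ot=zt([(50,190),(600,38),(622,88),(65,238),(128,227),(183,440),(122,457)])
os=zs([(42,322),(460,42),(498,65),(80,352),(130,318),(285,432),(240,462)])
WL=[(22.5,-80,20),(-22.5,-80,20),(-22.5,80,20),(22.5,80,20)]
wt=zt([(517,192),(560,252),(335,412),(288,352)]);ws=zs([(460,160),(527,180),(410,365),(343,345)])
for nm,L,a,b in(("fence",FL,ot,os),("wp",WL,wt,ws)):
    for ob in([(0,a,L)],[(1,b,L)],[(0,a,L),(1,b,L)]):
        x,g=fit(F,ob,[.6,.2,.2]);print(nm,np.round(x,4),np.degrees(x[2]),"rms",np.sqrt((g**2).mean()))
    if nm=="fence": np.save("fence.npy",x); fx=x
c,s=np.cos(fx[2]),np.sin(fx[2])
print("wp in fence",np.array([[c,s],[-s,c]])@(x[:2]-fx[:2]),np.degrees(x[2]-fx[2]))
print("sander",px2w(F[0],[(345,228),(372,240),(400,225),(385,195)],0.03))
from scipy.spatial.transform import Rotation as R
print(R.from_rotvec(r.get_obs()["orientation"]).as_matrix().round(3))
E
```

```text
fence [0.584  0.3423 0.2656] 15.218810157260185 rms 0.7900820333167624
fence [0.5784 0.3444 0.2696] 15.447095379261322 rms 0.5450337974586037
fence [0.582  0.343  0.2693] 15.428209660983958 rms 0.8855251828081072
wp [0.5411 0.1752 0.6171] 35.35828202113213 rms 0.7706263193886508
wp [0.5339 0.1789 0.6277] 35.9655524995227 rms 0.5250165740030033
wp [0.5386 0.1764 0.6241] 35.75636866065866 rms 1.0539178516945038
wp in fence [-0.08615194 -0.14909287] 20.328158999674702
sander [[ 0.48761243 -0.03397099]
 [ 0.45384887 -0.10779675]
 [ 0.49478154 -0.18541912]
 [ 0.57878512 -0.1456188 ]]
[[ 0.246  0.     0.969]
 [-0.969  0.     0.246]
 [-0.    -1.     0.   ]]
```

The fit puts the bar at fence (-86,-149) mm, turned +20°. My plan is to approach behind its long side with open fingers, as a two-point push, and swing it parallel to the rail.

send_rows(plan=[[-2.2,0,5.5,0,1],[-2.2,0,5.5,0,1],[-2.2,0,5.5,0,1],[-2.2,0,5.5,0,1],[-2.2,0,5.5,0,1],[-2.2,0,5.5,0,1],[-4.7,0,1.5,0,1],[-4.7,0,1.5,0,1],[-4.7,0,1.5,0,1],[-4.7,0,1.5,0,1],[-4.7,0,1.5,0,1],[-4.7,0,1.5,0,1]])

```text
clock: 2.55
tcp_pos: [0.4714, -0.1481, 0.2456]
orientation: [-1.316, 1.023, -1.025]
contact_force: [0.1, 0.3, 0.1]
grip_width: 0.0856
```

send_rows(plan=[[-4.7,0,1.5,0,1],[-4.7,0,1.5,0,1],[-4.7,0,1.5,0,1],[-4.7,0,1.5,0,1],[0,0,0,-10.7,1],[0,0,0,-10.7,1],[0,0,0,0,1],[0,0,0,0,1]])

```text
clock: 3.55
tcp_pos: [0.4833, 0.0472, 0.2454]
orientation: [-1.44, 0.743, -0.743]
contact_force: [-0.8, -0.4, -0.8]
grip_width: 0.0854
```

```bash
cat > st.py <<'E'
from bench import r
import numpy as np
from scipy.spatial.transform import Rotation as R
o=r.get_obs();fx=np.load("fence.npy");M=R.from_rotvec(o["orientation"]).as_matrix()
a=np.degrees(np.arctan2(M[1,2],M[0,2]));p=o["tcp_pos"]
c,s=np.cos(fx[2]),np.sin(fx[2]);F=np.array([[c,s],[-s,c]])
print("t",o["clock"],"tcp",p.round(4),"yaw z",a.round(2),"tilt",M[:,1].round(3),"f",o["contact_force"].round(2),"grip",o["grip_width"],"tip",r.tip_extent)
print("fence frame tcp mm",(F@(p[:2]-fx[:2])*1000).round(1),"F fence",(F@o["contact_force"][:2]).round(2),"yaw rel",(a-np.degrees(fx[2])).round(2),"joints",o["joints"].round(2))
def tool(dw): # world xy (m) to tool x,z cm
    return (M[:,[0,2]].T@np.array([dw[0],dw[1],0])*100).round(2)
def toolf(df): return tool(F.T@np.array(df)/1000)
E
python3 - <<'E'
from st import *
print(tool(np.array([.49,.141])-p[:2]))
E
```

```text
t 3.55 tcp [0.4833 0.0472 0.2454] yaw z 35.42 tilt [ 0. -0. -1.] f [-0.84 -0.39 -0.76] grip 0.08538631125111307 tip 0.014
fence frame tcp mm [-173.9 -258.9] F fence [-0.91 -0.15] yaw rel 19.99 joints [ 0.15  0.19 -0.42  1.97  0.09  0.99 -1.27]
[-7.25  5.99]
```

send_rows(plan=[[-3.6,0,2.2,0,1],[-3.6,0,2.2,0,1],[0,5,0,0,1],[0,5,0,0,1],[0,5,0,0,1],[0,4.5,0,0,1],[0,0,0,0,1],[0,0,0,0,1]])

```text
clock: 4.55
tcp_pos: [0.478, 0.132, 0.0517]
orientation: [-1.44, 0.74, -0.742]
contact_force: [0.6, 0.3, 1.3]
grip_width: 0.0853
```

Run:
```python
from st import *
import cv2
print(tool(np.array([.5386,.1764])-p[:2]))
f=r.grab_frame("top");cv2.imwrite("pics/t2.png",cv2.resize(f["image"][150:270,185:345,::-1],None,fx=5,fy=5,interpolation=cv2.INTER_CUBIC))
f=r.grab_frame("scene");cv2.imwrite("pics/s2.png",cv2.resize(f["image"][180:300,170:330,::-1],None,fx=5,fy=5,interpolation=cv2.INTER_CUBIC))
```

```text
t 4.55 tcp [0.478  0.132  0.0517] yaw z 35.59 tilt [ 0.002  0.    -1.   ] f [0.57 0.26 1.31] grip 0.0852772624846118 tip 0.014
fence frame tcp mm [-156.4 -175.8] F fence [0.62 0.1 ] yaw rel 20.16 joints [-0.08  0.5  -0.38  2.1   0.33  0.59 -1.65]
[-0.09  7.51]
```

View pics/t2.png

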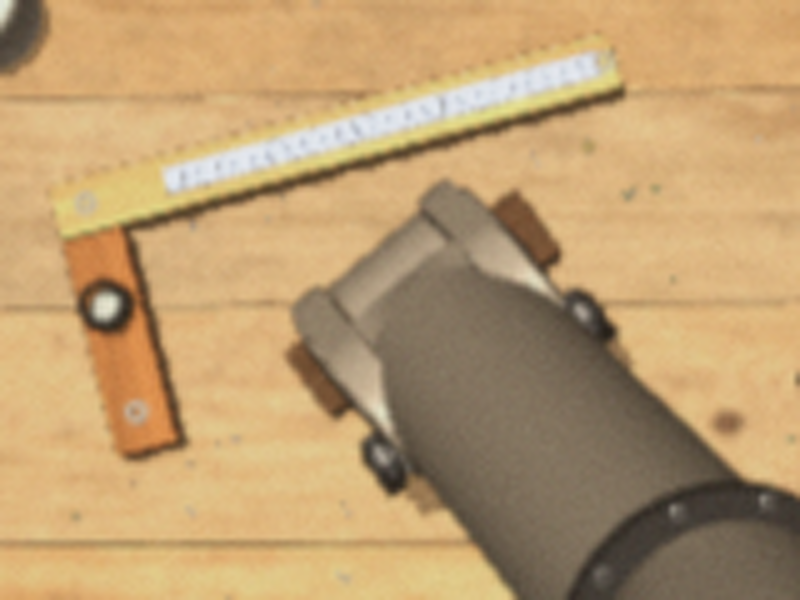

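View pics/s2.png

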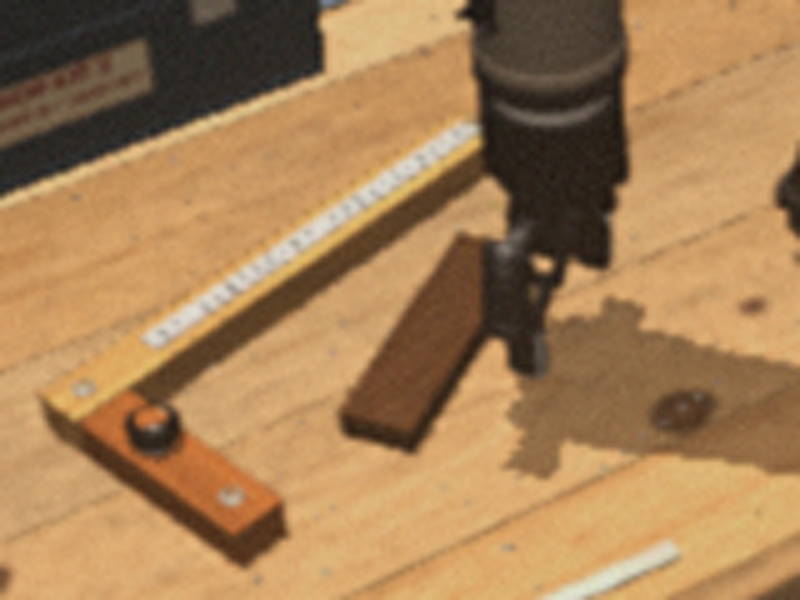

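The gripper is behind the bar's robot-side edge and clear of it. I'll go down in steps and watch the vertical force.

send_rows(plan=[[0,1.5,0,0,1],[0,1.2,0,0,1],[0,0,0,0,1]])

```text
clock: 5.03
tcp_pos: [0.4761, 0.1312, 0.0222]
orientation: [-1.443, 0.741, -0.739]
contact_force: [-0.1, 0.5, 0.5]
grip_width: 0.0856
```

send_rows(plan=[[0,0.3,0,0,1],[0,0.3,0,0,1],[0,0,0,0,1]])

```text
clock: 5.4
tcp_pos: [0.4769, 0.1315, 0.0172]
orientation: [-1.441, 0.74, -0.74]
contact_force: [-0.8, 0.2, 0.9]
grip_width: 0.0857
```

send_rows(plan=[[0,0.3,0,0,1],[0,0,0,0,1]])

```text
clock: 5.65
tcp_pos: [0.4769, 0.1315, 0.0141]
orientation: [-1.441, 0.74, -0.74]
contact_force: [-0.2, -0.0, -0.6]
grip_width: 0.0856
```

send_rows(plan=[[0,0.3,0,0,1],[0,0,0,0,1]])

```text
clock: 5.9
tcp_pos: [0.4768, 0.1315, 0.0111]
orientation: [-1.441, 0.74, -0.74]
contact_force: [0.4, -0.4, -0.8]
grip_width: 0.0852
```

send_rows(plan=[[0,0.2,0,0,1],[0,0,0,0,1]])

```text
clock: 6.15
tcp_pos: [0.4769, 0.1315, 0.0092]
orientation: [-1.441, 0.74, -0.74]
contact_force: [0.7, -0.6, 0.1]
grip_width: 0.0854
```

send_rows(plan=[[0,0,1.2,0,1],[0,0,1.2,0,1],[0,0,1.0,0,1],[0,0,0.5,0,1],[0,0,0.5,0,1],[0,0,0.5,0,1],[0,0,0.5,0,1],[0,0,0.5,0,1],[0,0,0.5,0,1],[0,0,0,0,1]])

```text
clock: 7.4
tcp_pos: [0.5295, 0.1693, 0.0094]
orientation: [-1.441, 0.739, -0.74]
contact_force: [-0.3, 0.1, -0.6]
grip_width: 0.0855
```

Run:
```python
from st import *
import cv2
f=r.grab_frame("top");cv2.imwrite("pics/t3.png",cv2.resize(f["image"][150:270,185:345,::-1],None,fx=5,fy=5,interpolation=cv2.INTER_CUBIC))
f=r.grab_frame("scene");cv2.imwrite("pics/s3.png",cv2.resize(f["image"][180:300,170:330,::-1],None,fx=5,fy=5,interpolation=cv2.INTER_CUBIC))
```

```text
t 7.4 tcp [0.5295 0.1693 0.0094] yaw z 35.66 tilt [ 0.001  0.    -1.   ] f [-0.3   0.13 -0.59] grip 0.0854760388156582 tip 0.014
fence frame tcp mm [ -96.8 -153.5] F fence [-0.25  0.21] yaw rel 20.23 joints [-0.15  0.64 -0.34  1.98  0.37  0.59 -1.69]
```

View pics/t3.png

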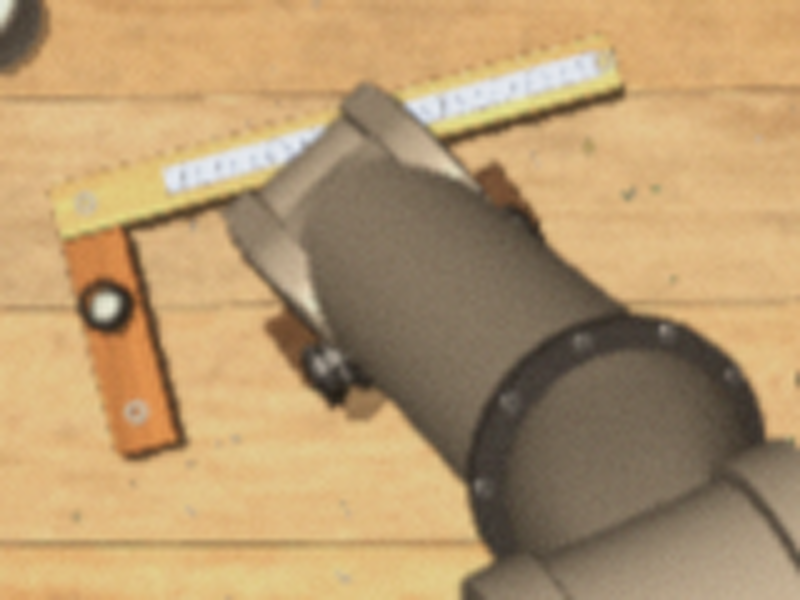

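View pics/s3.png

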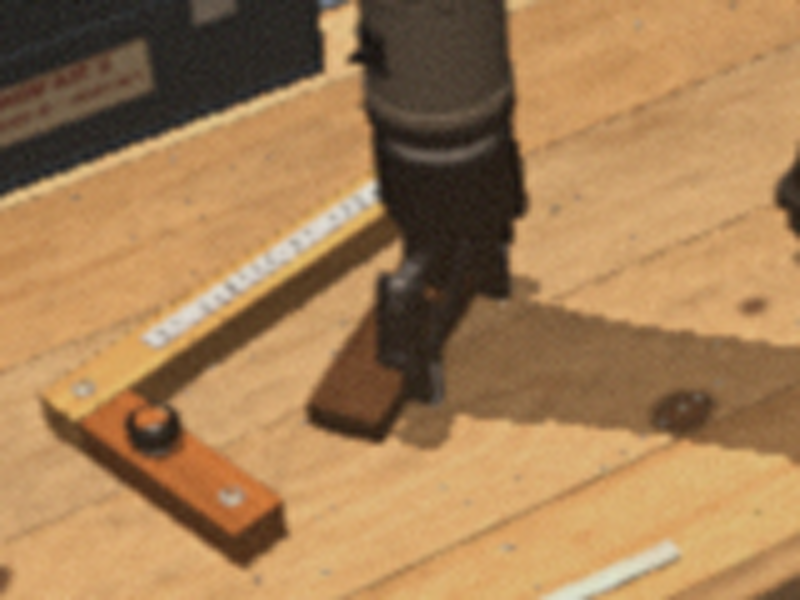

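The bar follows the two fingers without turning. Now I'll advance while turning clockwise so it comes parallel to the rail.

send_rows(plan=[[0,0,0.3,1.8,1],[0,0,0.3,1.8,1],[0,0,0.3,1.8,1],[0,0,0.3,1.8,1],[0,0,0.3,1.8,1],[0,0,0.3,1.8,1],[0,0,0.3,1.8,1],[0,0,0.3,1.8,1],[0,0,0.3,1.8,1],[0,0,0.3,1.8,1],[0,0,0.3,1.8,1],[0,0,0,0.4,1]])

```text
clock: 9.0
tcp_pos: [0.5588, 0.1837, 0.0093]
orientation: [-1.324, 1.009, -1.009]
contact_force: [-0.6, -0.5, -0.0]
grip_width: 0.0858
```

Run:
```python
from st import *
import cv2
f=r.grab_frame("top");cv2.imwrite("pics/t4.png",cv2.resize(f["image"][150:270,185:345,::-1],None,fx=5,fy=5,interpolation=cv2.INTER_CUBIC))
f=r.grab_frame("scene");cv2.imwrite("pics/s4.png",cv2.resize(f["image"][180:300,170:330,::-1],None,fx=5,fy=5,interpolation=cv2.INTER_CUBIC))
```

```text
t 9.0 tcp [0.5588 0.1837 0.0093] yaw z 15.4 tilt [ 0.001  0.    -1.   ] f [-0.6  -0.47 -0.03] grip 0.08575624048443614 tip 0.014
fence frame tcp mm [ -64.7 -147.4] F fence [-0.71 -0.3 ] yaw rel -0.03 joints [-0.23  0.66 -0.25  1.9   0.27  0.61 -1.96]
```

View pics/t4.png

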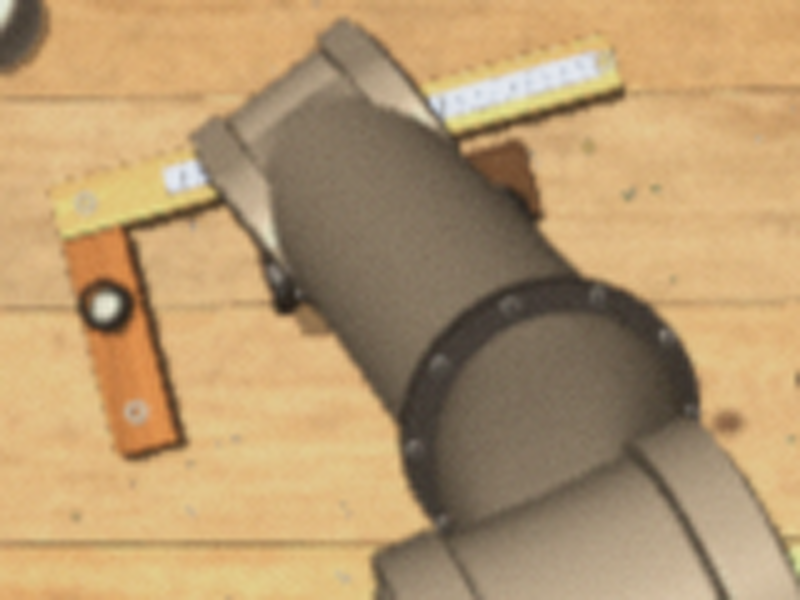

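View pics/s4.png

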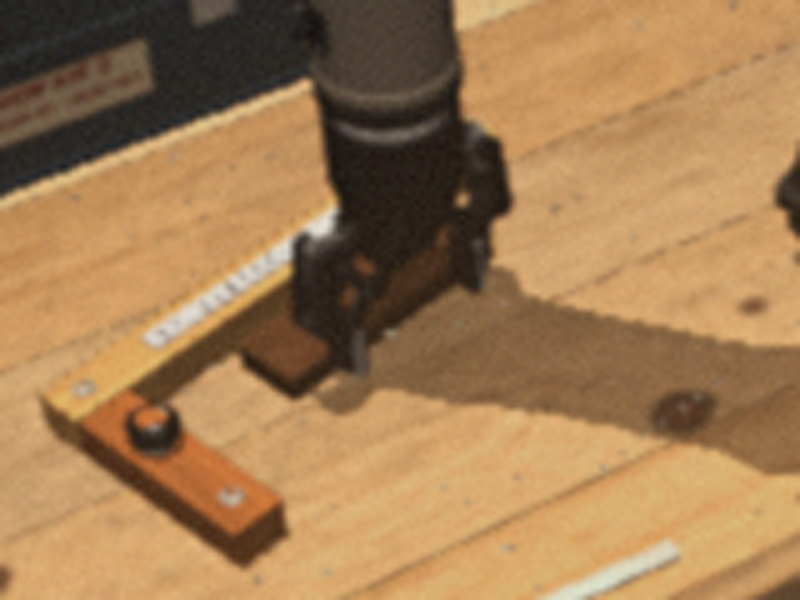

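The bar is now parallel and about 10 mm short of the rail. I'll push straight on until the force rises.

send_rows(plan=[[0,0,0.2,0,1],[0,0,0.2,0,1],[0,0,0.2,0,1],[0,0,0,0,1]])

```text
clock: 9.6
tcp_pos: [0.5645, 0.1853, 0.0093]
orientation: [-1.324, 1.008, -1.008]
contact_force: [-0.0, -0.3, 0.2]
grip_width: 0.0852
```

send_rows(plan=[[0,0,0.15,0,1],[0,0,0.15,0,1],[0,0,0,0,1]])

```text
clock: 9.98
tcp_pos: [0.5673, 0.1861, 0.0093]
orientation: [-1.324, 1.008, -1.008]
contact_force: [0.2, -0.5, -1.1]
grip_width: 0.085
```

send_rows(plan=[[0,0,0.15,0,1],[0,0,0.15,0,1],[0,0,0,0,1]])

```text
clock: 10.35
tcp_pos: [0.569, 0.1866, 0.0091]
orientation: [-1.326, 1.009, -1.008]
contact_force: [-3.8, -0.9, 3.3]
grip_width: 0.0852
```

send_rows(plan=[[0,0,0.15,0,1],[0,0,0,0,1]])

```text
clock: 10.6
tcp_pos: [0.5692, 0.1867, 0.009]
orientation: [-1.329, 1.011, -1.007]
contact_force: [-8.8, -0.9, 6.3]
grip_width: 0.0855
```

The contact force is 9 N against the rail, so the bar is seated there. I'll back off, lift and shut the fingers, then look.

send_rows(plan=[[0,0,-1,0,1],[0,0,-3,0,1],[0,-4,0,0,0],[0,-5,0,0,0],[5,0,-4,0,0],[5,0,-4,0,0],[0,0,0,0,0],[0,0,0,0,0]])

```text
clock: 11.6
tcp_pos: [0.4845, 0.062, 0.0998]
orientation: [-1.323, 1.007, -1.009]
contact_force: [-0.2, 0.9, 0.8]
grip_width: -0.0001
```

Run:
```python
from st import *
import cv2
f=r.grab_frame("top");cv2.imwrite("pics/t5.png",cv2.resize(f["image"][150:270,185:345,::-1],None,fx=5,fy=5,interpolation=cv2.INTER_CUBIC))
f=r.grab_frame("scene");cv2.imwrite("pics/s5.png",cv2.resize(f["image"][180:300,170:330,::-1],None,fx=5,fy=5,interpolation=cv2.INTER_CUBIC))
```

```text
t 11.6 tcp [0.4845 0.062  0.0998] yaw z 15.43 tilt [ 0.002  0.001 -1.   ] f [-0.17  0.93  0.84] grip -0.00011545267931679501 tip 0.014
fence frame tcp mm [-168.8 -244.9] F fence [0.08 0.95] yaw rel 0.0 joints [ 0.    0.4  -0.31  2.1   0.19  0.67 -1.74]
```

View pics/t5.png

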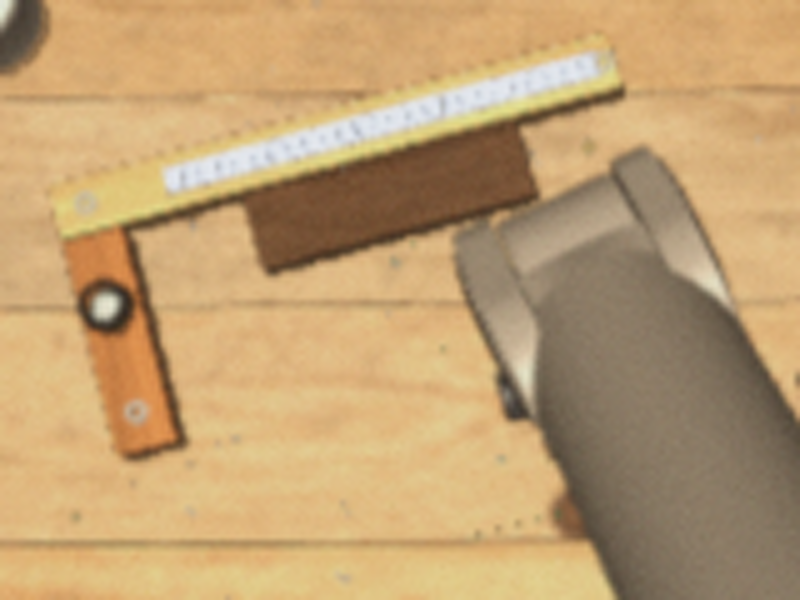

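View pics/s5.png

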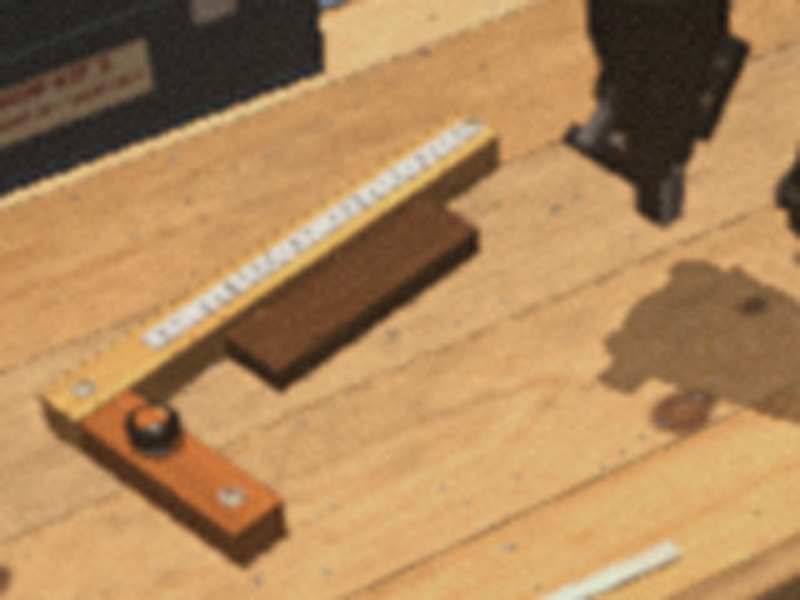

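The bar is flush on the rail in both views and about 73 mm short of the stop: its end is at (258,235) in the zoomed top view and the stop face at about (135,260). Next I'll move the shut fingers behind its right end.

send_rows(plan=[[0.9,0,3.6,0,0],[0.9,0,3.6,0,0],[0.9,0,3.6,0,0],[0.9,0,3.6,0,0],[0,4,0,0,0],[0,2.5,0,0,0],[0,1.2,0,0,0],[0,0,0,0,0]])

```text
clock: 12.7
tcp_pos: [0.6318, 0.0664, 0.0217]
orientation: [-1.326, 1.008, -1.006]
contact_force: [-0.5, -0.0, 0.0]
grip_width: 0.0002
```

Run:
```python
from st import *
import cv2
f=r.grab_frame("top");cv2.imwrite("pics/t6.png",cv2.resize(f["image"][150:270,185:345,::-1],None,fx=5,fy=5,interpolation=cv2.INTER_CUBIC))
f=r.grab_frame("scene");cv2.imwrite("pics/s6.png",cv2.resize(f["image"][180:300,170:330,::-1],None,fx=5,fy=5,interpolation=cv2.INTER_CUBIC))
```

```text
t 12.7 tcp [0.6318 0.0664 0.0217] yaw z 15.54 tilt [-0.001  0.    -1.   ] f [-0.46 -0.02  0.01] grip 0.0001885982342483178 tip 0.014
fence frame tcp mm [ -25.6 -279.9] F fence [-0.45  0.1 ] yaw rel 0.11 joints [-0.02  0.7  -0.25  1.78  0.25  0.69 -1.71]
```

View pics/s6.png

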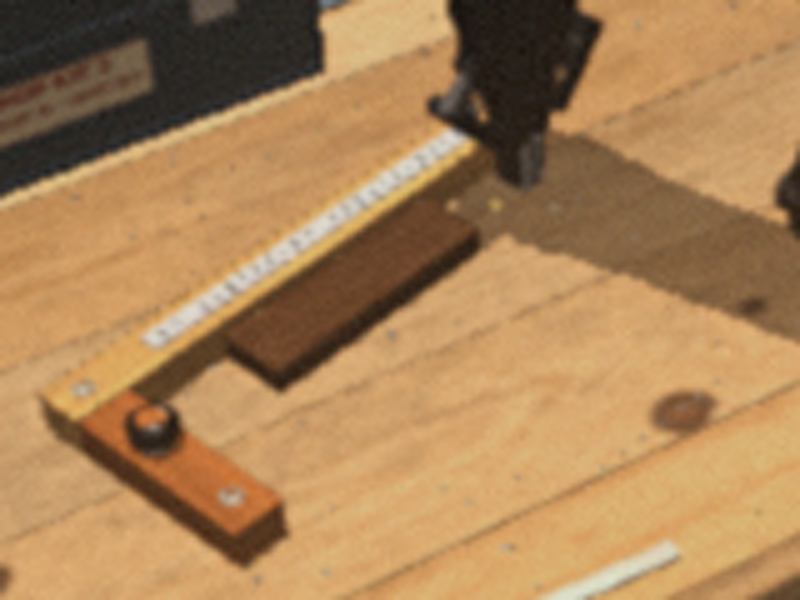

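The shut fingers stand behind the end, close to the rail. I'll push towards the stop along tool -x.

send_rows(plan=[[-1.0,0,0,0,0],[-1.0,0,0,0,0],[-0.7,0,0,0,0],[-0.6,0,0,0,0],[-0.6,0,0,0,0],[-0.6,0,0,0,0],[-0.6,0,0,0,0],[0,0,0,0,0]])

```text
clock: 13.8
tcp_pos: [0.6182, 0.1153, 0.0223]
orientation: [-1.325, 1.008, -1.007]
contact_force: [-0.4, -0.1, 0.1]
grip_width: -0.0001
```

Run:
```python
from st import *
import cv2
f=r.grab_frame("top");cv2.imwrite("pics/t7.png",cv2.resize(f["image"][150:270,185:345,::-1],None,fx=5,fy=5,interpolation=cv2.INTER_CUBIC))
f=r.grab_frame("scene");cv2.imwrite("pics/s7.png",cv2.resize(f["image"][180:300,170:330,::-1],None,fx=5,fy=5,interpolation=cv2.INTER_CUBIC))
```

```text
t 13.8 tcp [0.6182 0.1153 0.0223] yaw z 15.5 tilt [-0.  0. -1.] f [-0.44 -0.06  0.06] grip -0.0001191068776085956 tip 0.014
fence frame tcp mm [ -25.7 -229.1] F fence [-0.44  0.06] yaw rel 0.08 joints [-0.1   0.69 -0.25  1.8   0.25  0.69 -1.79]
```

View pics/s7.png

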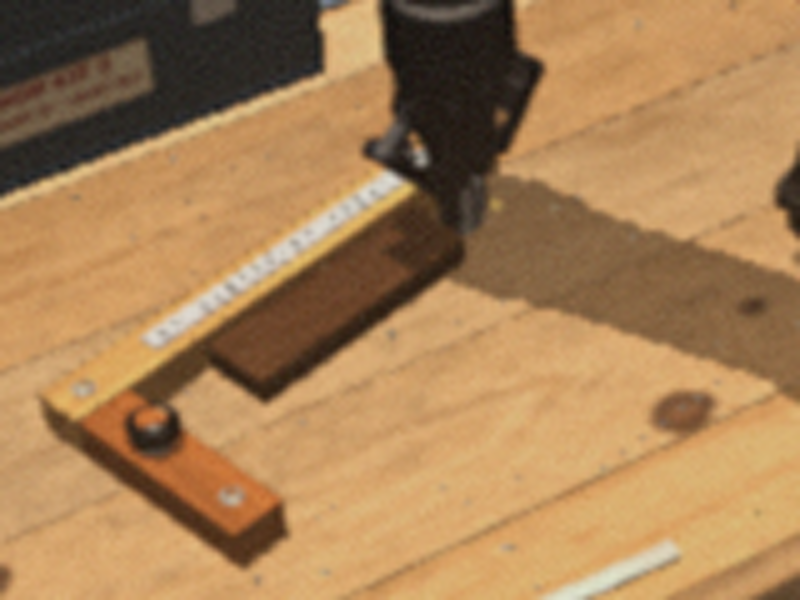

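send_rows(plan=[[-0.5,0,0,0,0],[-0.5,0,0,0,0],[-0.5,0,0,0,0],[-0.5,0,0,0,0],[-0.5,0,0,0,0],[-0.5,0,0,0,0],[-0.5,0,0,0,0],[-0.5,0,0,0,0],[-0.5,0,0,0,0],[0,0,0,0,0]])

```text
clock: 15.15
tcp_pos: [0.6062, 0.1587, 0.0224]
orientation: [-1.325, 1.008, -1.007]
contact_force: [-0.1, -0.6, 0.2]
grip_width: 0.0002
```

Run:
```python
from st import *
import cv2
f=r.grab_frame("top");cv2.imwrite("pics/t8.png",cv2.resize(f["image"][150:270,185:345,::-1],None,fx=5,fy=5,interpolation=cv2.INTER_CUBIC))
f=r.grab_frame("scene");cv2.imwrite("pics/s8.png",cv2.resize(f["image"][180:300,170:330,::-1],None,fx=5,fy=5,interpolation=cv2.INTER_CUBIC))
```

```text
t 15.15 tcp [0.6062 0.1587 0.0224] yaw z 15.5 tilt [ 0.  0. -1.] f [-0.09 -0.59  0.17] grip 0.00022443738001008757 tip 0.014
fence frame tcp mm [ -25.7 -184.1] F fence [-0.24 -0.55] yaw rel 0.07 joints [-0.17  0.68 -0.25  1.81  0.25  0.68 -1.86]
```

View pics/s8.png

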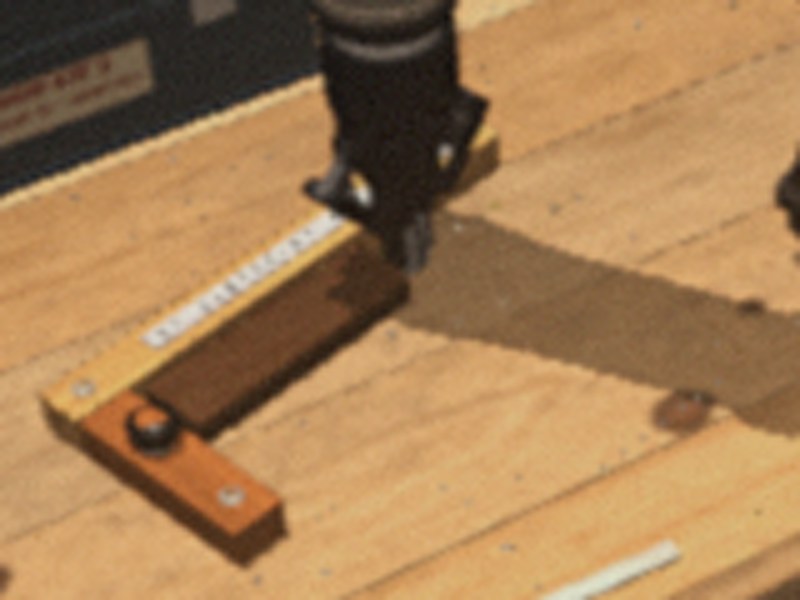

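View pics/t8.png

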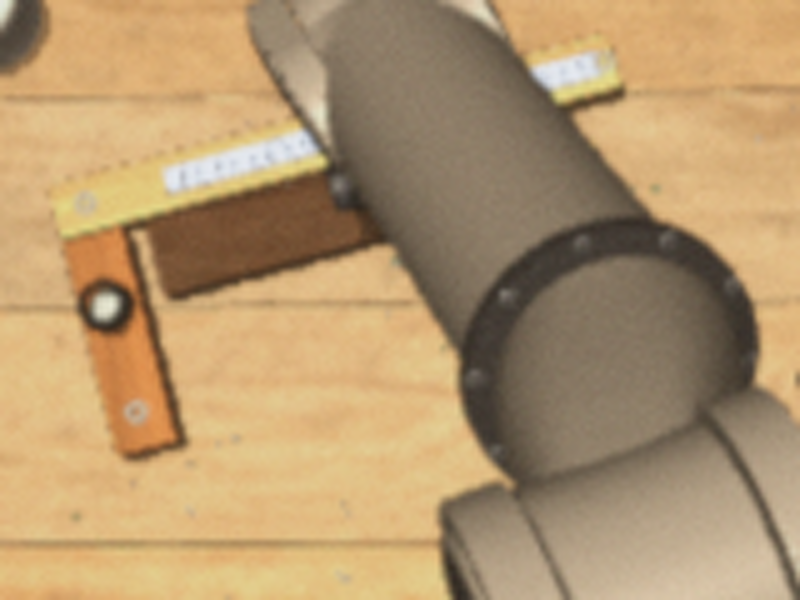

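The gap to the stop is now about 12 mm and the bar is still flush on the rail. From here I'll creep.

send_rows(plan=[[-0.3,0,0,0,0],[-0.3,0,0,0,0],[-0.2,0,0,0,0],[0,0,0,0,0]])

```text
clock: 15.75
tcp_pos: [0.6041, 0.166, 0.0223]
orientation: [-1.325, 1.008, -1.008]
contact_force: [-0.1, 0.1, 0.2]
grip_width: -0.0003
```

send_rows(plan=[[-0.15,0,0,0,0],[-0.15,0,0,0,0],[0,0,0,0,0]])

```text
clock: 16.12
tcp_pos: [0.6034, 0.1686, 0.0223]
orientation: [-1.325, 1.008, -1.008]
contact_force: [1.3, -0.4, 0.8]
grip_width: 0.0001
```

send_rows(plan=[[-0.15,0,0,0,0],[-0.15,0,0,0,0],[0,0,0,0,0]])

```text
clock: 16.5
tcp_pos: [0.603, 0.17, 0.0223]
orientation: [-1.325, 1.008, -1.01]
contact_force: [0.9, -5.8, 0.5]
grip_width: -0.0003
```

send_rows(plan=[[-0.12,0,0,0,0],[0,0,0,0,0]])

```text
clock: 16.75
tcp_pos: [0.603, 0.1701, 0.0223]
orientation: [-1.326, 1.008, -1.012]
contact_force: [1.7, -6.9, 0.9]
grip_width: -0.0002
```

The bar has butted the stop at 7 N. I'll back off and move clear to check.

send_rows(plan=[[1,0,0,0,0],[2,0,0,0,0],[0,-5,0,0,0],[0,-5,-1,0,0],[1.5,0,-6,0,0],[1.5,0,-6,0,0],[0,0,-3,0,0],[0,0,0,0,0],[0,0,0,0,0]])

```text
clock: 17.88
tcp_pos: [0.4654, 0.0721, 0.1228]
orientation: [-1.323, 1.007, -1.009]
contact_force: [0.9, 0.2, 0.5]
grip_width: -0.0002
```

Run:
```python
from st import *
import cv2
f=r.grab_frame("top");cv2.imwrite("pics/t9.png",cv2.resize(f["image"][160:220,190:290,::-1],None,fx=8,fy=8,interpolation=cv2.INTER_CUBIC))
f=r.grab_frame("scene");cv2.imwrite("pics/s9.png",cv2.resize(f["image"][200:275,175:275,::-1],None,fx=8,fy=8,interpolation=cv2.INTER_CUBIC))
```

```text
t 17.875 tcp [0.4654 0.0721 0.1228] yaw z 15.43 tilt [ 0.002  0.001 -1.   ] f [0.88 0.15 0.53] grip -0.0001661860285276198 tip 0.014
fence frame tcp mm [-184.5 -230.1] F fence [ 0.88 -0.09] yaw rel 0.01 joints [-0.01  0.33 -0.32  2.13  0.16  0.7  -1.74]
```

View pics/t9.png

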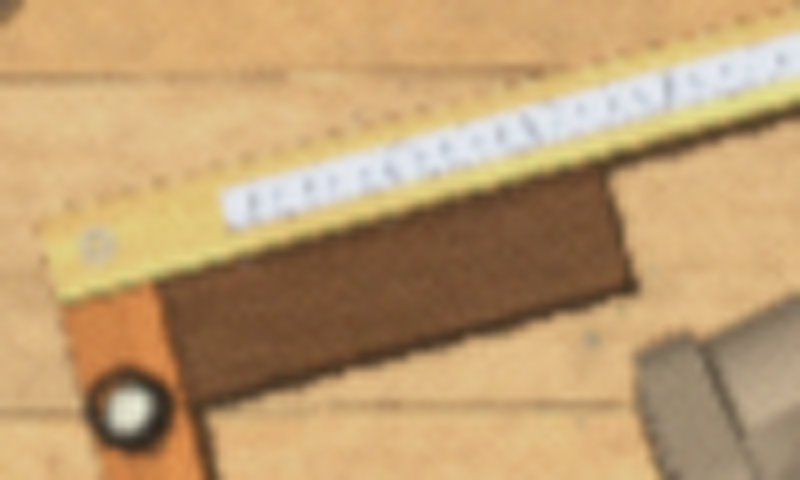

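View pics/s9.png

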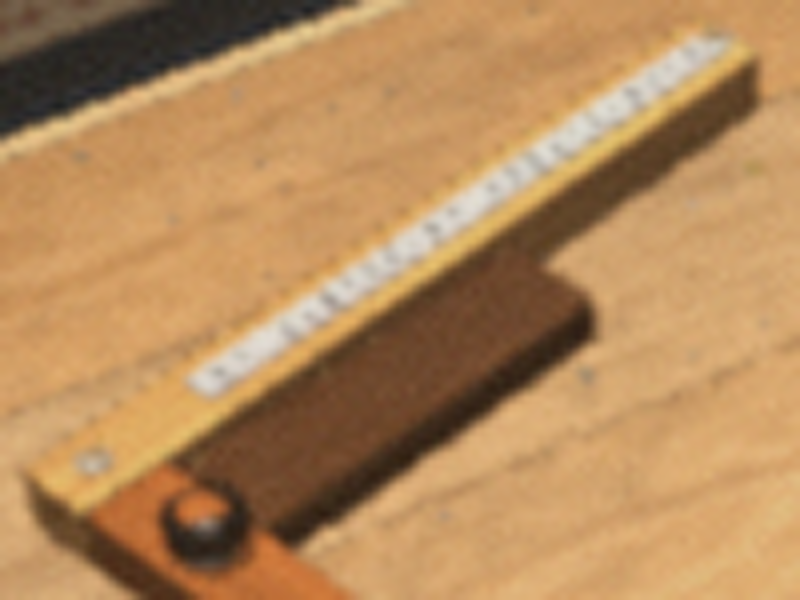

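The bar looks seated on both faces. There's time, so I'll add one gentle two-finger push into the rail near the bar's middle, in case the end push turned it slightly.

send_rows(plan=[[-4.8,0,2.6,0,1],[-4.8,0,2.6,0,1],[-4.9,0,2.8,0,1],[0,0,0,0,1],[0,0,0,0,1],[0,4,0,0,1],[0,4,0,0,1],[0,2,0,0,1],[0,1.2,0,0,1],[0,0,0,0,1]])

```text
clock: 19.23
tcp_pos: [0.5025, 0.2321, 0.0099]
orientation: [-1.326, 1.009, -1.009]
contact_force: [0.2, -0.2, -0.0]
grip_width: 0.0855
```

```bash
python3 st.py
```

```text
t 19.225 tcp [0.5025 0.2321 0.0099] yaw z 15.39 tilt [-0.001 -0.001 -1.   ] f [ 0.22 -0.16 -0.04] grip 0.08553651073638698 tip 0.014
fence frame tcp mm [-106.2  -85.8] F fence [ 0.17 -0.21] yaw rel -0.04 joints [-0.33  0.63 -0.27  1.98  0.3   0.57 -2.11]
```

send_rows(plan=[[0,0,1.2,0,1],[0,0,1.2,0,1],[0,0,1.2,0,1],[0,0,0.6,0,1],[0,0,0.3,0,1],[0,0,0.2,0,1],[0,0,0.2,0,1],[0,0,0.15,0,1],[0,0,0,0,1]])

```text
clock: 20.35
tcp_pos: [0.5513, 0.2466, 0.0103]
orientation: [-1.325, 1.008, -1.008]
contact_force: [-0.3, -0.5, 1.4]
grip_width: 0.0854
```

```bash
python3 st.py
```

```text
t 20.35 tcp [0.5513 0.2466 0.0103] yaw z 15.45 tilt [ 0.  0. -1.] f [-0.27 -0.51  1.43] grip 0.08542663431396601 tip 0.014
fence frame tcp mm [-55.3 -84.7] F fence [-0.39 -0.42] yaw rel 0.02 joints [-0.32  0.68 -0.27  1.86  0.29  0.64 -2.07]
```

send_rows(plan=[[0,0,0.15,0,1],[0,0,0.1,0,1],[0,0,0,0,1]])

```text
clock: 20.72
tcp_pos: [0.5529, 0.247, 0.0101]
orientation: [-1.326, 1.009, -1.008]
contact_force: [-3.1, -0.8, 2.2]
grip_width: 0.0854
```

send_rows(plan=[[0,0,0.12,0,1],[0,0,0,0,1]])

```text
clock: 20.98
tcp_pos: [0.553, 0.247, 0.01]
orientation: [-1.328, 1.01, -1.008]
contact_force: [-7.0, -2.2, 4.5]
grip_width: 0.0852
```

The force builds at the same stand-off as on the first seating (x_f about -54), so it's flush. I'll back off straight, lift and check.

send_rows(plan=[[0,0,-1,0,1],[0,0,-3,0,1],[0,0,-2,0,1],[0,-5,0,0,1],[0,-5,0,0,1],[5,-2,-1.5,0,1],[5,0,-1.5,0,1],[5,0,-1,0,1],[0,0,0,0,1],[0,0,0,0,1]])

```text
clock: 22.22
tcp_pos: [0.4987, 0.0769, 0.1305]
orientation: [-1.323, 1.007, -1.009]
contact_force: [0.2, 0.2, 0.1]
grip_width: 0.0852
```

Run:
```python
from st import *
import cv2
from h import *
out=[]
c,s=np.cos(fx[2]),np.sin(fx[2])
for n in("top","scene"):
    f=r.grab_frame(n);np.save("last_"+n,f["image"])
    cv2.imwrite(f"pics/full10{n}.png",f["image"][:,:,::-1])
    x,y=(190,160) if n=="top" else(175,200)
    cv2.imwrite(f"pics/z10{n}.png",cv2.resize(f["image"][y:y+75,x:x+100,::-1],None,fx=8,fy=8,interpolation=cv2.INTER_CUBIC))
    for t in("plane","light_block","chisel","tape_roll"):
        print(n,t,[(np.round(d["rect"],0),round(d["p"],2)) for d in r.recognise(n,t)[:1]])
```

```text
t 22.225 tcp [0.4987 0.0769 0.1305] yaw z 15.45 tilt [ 0.001  0.001 -1.   ] f [0.17 0.22 0.05] grip 0.08522854523697729 tip 0.014
fence frame tcp mm [-151.1 -234.4] F fence [0.22 0.16] yaw rel 0.03 joints [-0.01  0.37 -0.33  2.05  0.17  0.75 -1.74]
top plane [(array([436., 208., 489., 226.]), 0.58)]
top light_block [(array([354., 256., 379., 274.]), 0.68)]
top chisel [(array([182., 275., 281., 286.]), 0.98)]
top tape_roll [(array([444., 247., 479., 283.]), 0.61)]
scene plane [(array([388., 175., 424., 199.]), 0.87)]
scene light_block [(array([337., 228., 375., 263.]), 0.63)]
scene chisel [(array([212., 291., 302., 333.]), 0.88)]
scene tape_roll [(array([417., 200., 424., 220.]), 0.43)]
```

View pics/z10top.png

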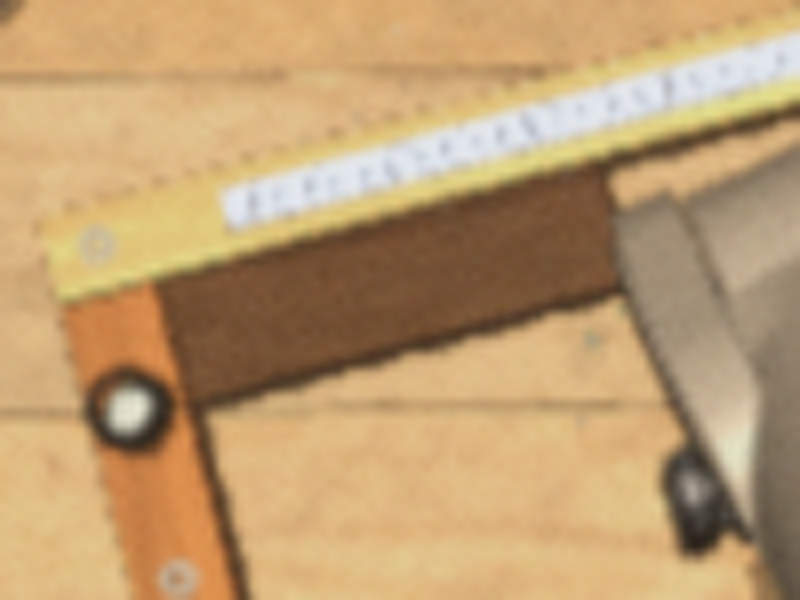

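View pics/z10scene.png

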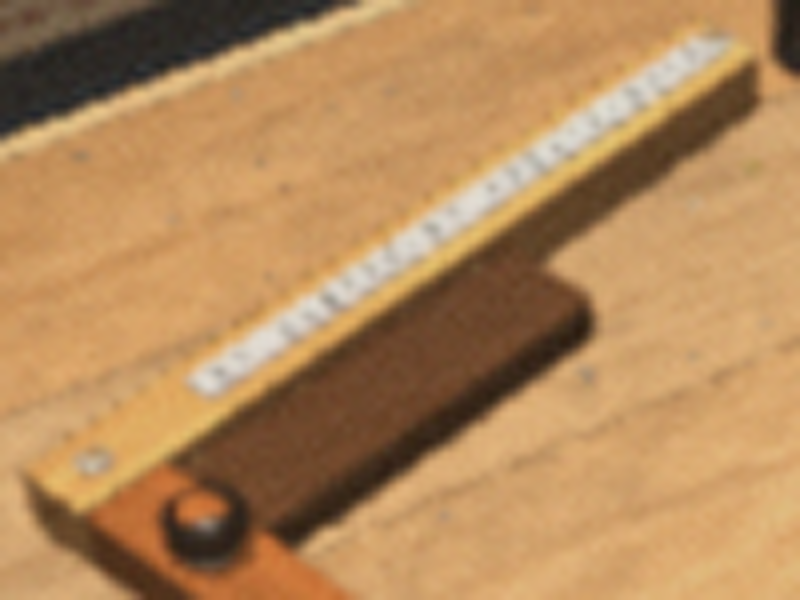

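View pics/full10scene.png

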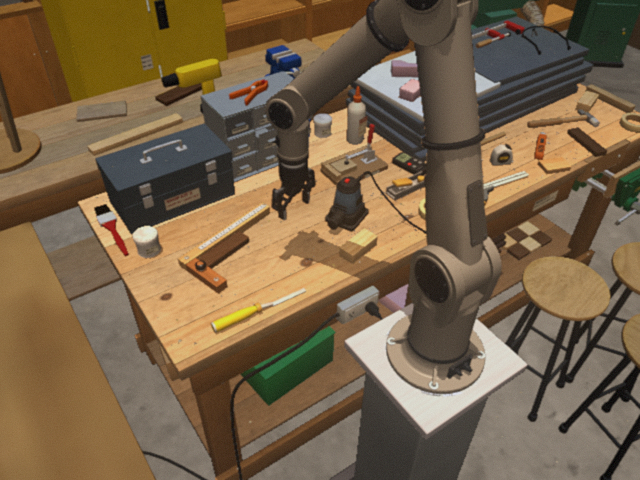

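The top zoom shows the bar's long edge on the rail from (165,280) to (605,170), and its end on the stop face from (165,285) to (195,400), with no gap. The scene view agrees. The gripper is in the air, clear of everything.

```bash
python3 -c "
from bench import r
print(r.hand_in())"
```

```text
the job is handed in; nothing more can be done
None
```

I pushed the workpiece into the inner corner of the fence and handed the job in at about 22 s, with the gripper clear of everything.

- **Moves:** I used an open two-finger push that turned the bar about 20° and laid it on the rail (about 9 N). The outside of the shut fingers then pushed it to the stop (about 7 N). A last two-finger push into the rail (about 7 N) made sure it was flush. It was never gripped or lifted.
- **Last checks:** In the final top and scene pictures I could see no gap along the rail or at the stop. I didn't fit the bar's final pose numerically, and the pictures only resolve about 2 mm. The last push met resistance at the same distance from the rail as the first one, within about 1 mm.
- **Other things on the bench:** The chisel was detected where it started in both views. The plane, light block and tape roll were found at or near their starting boxes. In one view each, the light block and tape roll gave smaller boxes than before: the arm covered the tape roll in the scene view, and probably the light block in the top view. The arm went nowhere near them at bench height.
- **Disagreement:** The two cameras differed by about 5 mm on absolute positions, more than the 2 mm stated, so I relied on contact force and how the bar sat against the fence.

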